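# Fit the signal beacon on the grinder's control box and hold it for the locking screw

## Task

Please fit the signal beacon on top of the grinder's control box: set it in its bayonet socket with the lugs in the two notches, push it down against the spring and turn it a quarter turn clockwise (seen from above) as far as it goes. Finish while still holding it there, turned home and pressed down against the spring to the socket's rim, so that I can drive the locking screw; do not let go. Leave the other things on the bench where they are.

Things in the scene. Friction and masses are not known exactly. Their poses are not given: they have to be found in the camera images.
- beacon: Signal beacon standing upright on the bench, 87 mm high, 0.15 to 0.28 kg. Bottom up: grey plug, 42 mm diameter, 19 mm long; black collar, 66 mm diameter, 19 to 33 mm up; white opal lens, 54 mm diameter, then a shallow dome. Two lugs on the plug lie along its +x and -x; a half turn makes no difference. Origin: centre of the plug's underside; z up along the axis.
- beacon_lens (a point): Where to grip the beacon: on its axis, 60 mm above the plug's underside. The lens is round, 54 mm diameter, straight-sided from 33 to 76 mm above the underside, so it can be gripped across any diameter. Axes as the beacon's.
- beacon_lug (a point): Outer end of the beacon's +x lug, 26 mm from the axis, 5.5 mm above the underside. The other lug is straight across, at -x. Each lug is 6 mm wide and reaches from 3 to 8 mm above the underside. Two ribs on the outside of the collar, 8 mm wide, to 39 mm from the axis, mark the same two directions.
- socket (a point): Centre of the socket's mouth, level with the rim of the black round base (68 mm diameter, 34 mm high) in the middle of the control box's top, 144 mm above the bench. Axes as the control box's, z up. The bore takes the 42 mm plug with 1 to 1.5 mm to spare all round. Pushed in 19 mm, the beacon's collar is on the rim.
- socket_notch (a point): Middle of the +x entry notch, level with the rim, 25 mm from the socket's centre; the other notch is straight across, at -x. Each is 10 mm wide, open upward; an outside ridge marks it. The lugs go down the notches and pass under the ledge when the plug is 15 mm in or deeper (the rim is at 19 mm). Then the beacon turns clockwise from above (negative about z); the other way is blocked.
- socket_lock (a point): Where a lug that entered at socket_notch ends after the quarter turn: 90 degrees clockwise from it, at -y, 25 mm from the socket's centre, level with the rim; beside it is the boss with the locking screw. An end stop comes 4 degrees past it. Here the lugs lie under a pocket: let go, the spring lifts the beacon until it is only 12.5 mm in.
- contact_disc (a joint): How far the sprung disc in the socket is pushed down, m. At rest (0) it lies 8 mm below the rim. 0.007: the lugs just clear the ledge; 0.011: the beacon's collar on the rim; 0.0045: beacon locked and let go. Spring: 4 N at first touch, 0.9 N more per mm, 14 N with the collar on the rim.
- control_box: The grey steel control box, fixed to the bench, 164 x 204 mm (x, y) and 110 mm high, push buttons on its -x side, the socket in the middle of its top. Origin: centre of the underside.
- grease_tin: Steel tin, 60 mm diameter, 60 mm high, standing on the bench. Leave it. Origin: centre of the underside.
- oil_bottle: Grey plastic bottle, 56 mm diameter, 115 mm high, standing. Leave it. Origin: centre of the underside.
- blade_a: Dark knife blade without handle lying flat, about 240 mm long (along x, tang to -x), 42 mm wide, 4 mm thick. Leave it. Origin: under its middle.
- blade_b: Bright knife blade without handle lying flat, same size. Leave it. Origin: under its middle.
- screwdriver: Screwdriver lying on the bench, along its x. Leave it.
- tape_roll: Roll of brown tape lying flat, 100 mm diameter, 24 mm high. Leave it. Origin: centre of the underside.
- whetstone: Grey whetstone, 180 x 60 x 25 mm (x, y, z). Leave it. Origin: centre of the underside.

How it is judged:
By the outcome, as a careful person would: the job done as asked, in the order asked, and still so for the second after the job is handed in, while the arm keeps its last pose, push and grip.
It also fails if it takes over 42 s, if anything falls off the work surface, if the arm or the gripper's body presses on something with over 40 N, if the wrist force passes 120 N, or if a joint passes its speed limit or range.

## Robot

A 6-joint arm with a two-finger parallel gripper is mounted at the origin on the work surface. World frame = base frame: x ahead of the robot, y to its left, z up, the work surface at z = 0. Lengths are in mm, angles in rad, forces in N, time in s.
With the tool pointing down it reaches from about 325 to 900 mm from the base axis. Payload 6.1 kg.
Tool frame: the origin (TCP) lies midway between the tips of the shut fingers; the grasp point (between the pads) lies 19 mm behind it; z points along the fingers, y is the line along which they close (so a half turn about z gives the same grasp; the last joint's range is limited). The gripper opens to 87 mm and grips with 3 to 60 N. Pads are 19 mm wide; open, the fingers measure 117 mm over their backs; the gripper's body (75 mm by 190 mm) begins 51 mm behind the grasp point.
Start: joints at [-0.126, 0.22, 1.526, -0, 1.395, -0.126], TCP at [624.993, -0.003, 222.538] pointing down, gripper open.
Joint ranges: [-2.98, 2.98], [-0.91, 2.08], [0.09, 2.57], [-1.24, 4.39], [0.2, 2.65], [-2.68, 2.68]. Speed limits (rad/s): [2.57, 2.57, 3.01, 3.14, 3.14, 3.14].

## Interface

Orientations are given as a rotation vector (axis times angle).
In Python, from plant import r, planner, read_camera, ticket gives the robot as it stands. Calls block until the motion is done:
- r.move_ptp(position, orientation): joint-space move of the TCP to a pose.
- r.move_l(position, vel=150, ori=None, threshold=None): straight line of the TCP; ori=None keeps the orientation; vel is the mean speed in mm/s. With threshold (N) it stops when the force on the tool has changed by that much, and returns True; else False.
- r.movej(angles): joint-space move.
- r.open_gripper() and r.grasp(): open the fingers fully, or close them until they stop; the grip force is fixed at half the most.
- r.wait(seconds).
- planner.ik(position, orientation): joint angles nearest the present ones, or None.
- r.observe(): the state.
- read_camera(name): name is "scene" or "side" or "wrist"; returns a dict with "frame" (400x640x3 uint8, red, green, blue), "z_map" (400x640 float32, mm along the optical axis (not along the pixel's ray), 0 where there is no reading), "intrinsics" (3x3 intrinsics, pixels), "position" and "orientation" of the camera in the world. Camera axes: x right, y up, looking along -z (the intrinsics and any distortion apply to the point x, -y, -z); pixel columns grow to the right and rows downward; lengths in mm; the calibration is good to about 2 mm. The wrist camera is an equidistant fisheye: a pixel r from the principal point sees the ray r / f radians off the axis. A picture is of the moment at which its call begins.
A pose or a line that the arm cannot do raises r.MotionError and nothing moves.
- ticket.sign_off(): hands the job in; it is judged then, once.
The state is a dict: "clock": time; "q": joint angles; "qd": joint speeds; "tau": joint torques, N m; "position": TCP position; "tcp_rot": TCP orientation; "wrist_force": force on the tool from outside, world axes, zero at the start; "wrist_torque": the same for the moment, N m; "width": finger opening in mm; "grasp_force": force on a finger pad.
Only numpy, scipy, OpenCV 4.12 (cv2) and the standard library are available. Lean on these libraries where they do the work, as an engineer would, in place of code of your own. Each camera call takes 0.05 s, during which the arm holds its last target. There are 200 camera calls.

## Working session

There is one attempt and no reset: what is moved stays moved. The work goes in short steps, each a Python script; the robot and the scene stay as the last script left them, time stands still between calls to the robot, and variables do not carry over. Pictures are saved under pics/ and viewed, at most 10 in all, crops included, and the job is handed in when it is done.

```bash
ls; mkdir -p pics; cat > h.py <<'E'
import numpy as np, cv2
from scipy.spatial.transform import Rotation as R
from plant import r, planner, read_camera, ticket
def cam(n):
    c=read_camera(n); return c
def save(c,f): cv2.imwrite('pics/'+f,c["frame"][:,:,::-1])
def rotm(o):
    o=np.array(o,float)
    return o if o.shape==(3,3) else (R.from_rotvec(o).as_matrix() if o.size==3 else R.from_quat(o).as_matrix())
E
python3 - <<'E'
from h import *
for n in ("scene","side"):
    c=cam(n); save(c,n+'1.png'); print(n,c["intrinsics"],c["position"],c["orientation"],[k for k in c])
    np.savez(n+'1.npz',**{k:np.array(v) for k,v in c.items()})
print(r.observe())
E
```

```text
pics
scene [[507.75985289   0.         325.47332049]
 [  0.         507.75985289 201.16731688]
 [  0.           0.           1.        ]] [1125.76592668 -947.52181071 1059.69605028] [0.7935476  0.26961501 0.56801241] ['frame', 'z_map', 'intrinsics', 'position', 'orientation']
side [[485.95874003   0.         314.2832889 ]
 [  0.         485.95874003 200.28158843]
 [  0.           0.           1.        ]] [  93.84041703 -599.06207863  923.03055051] [ 0.65246049 -0.24239092 -0.66719053] ['frame', 'z_map', 'intrinsics', 'position', 'orientation']
{'clock': 0.1, 'q': array([-1.26077297e-01,  2.21131019e-01,  1.52750330e+00,  1.77112917e-05,
        1.39468820e+00, -1.26090670e-01]), 'qd': array([ 1.34678312e-03, -1.41354363e-03, -2.03108354e-03,  9.58603075e-05,
        4.05527957e-04, -9.41104470e-05]), 'tau': array([ 7.49785686e-04, -4.95945239e+01, -3.88519800e+01,  7.01414770e-02,
        5.15591155e-02, -7.55870246e-05]), 'position': array([6.24444327e+02, 8.68158984e-02, 2.21553213e+02]), 'tcp_rot': array([-2.22045539e+00, -2.22047816e+00,  1.64216654e-03]), 'wrist_force': array([-0.10493729,  0.08289331,  0.11113324]), 'wrist_torque': array([-0.010748  , -0.02444831,  0.03897717]), 'grasp_force': 0.0, 'width': 86.56293183076853}
```

View pics/scene1.png

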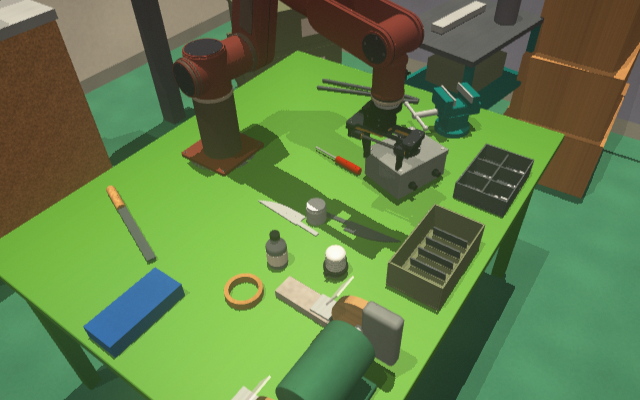

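View pics/side1.png

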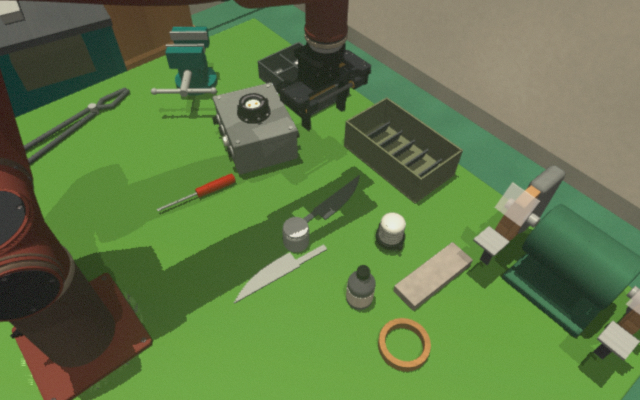

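The scene view shows the beacon at about (335,262), with the box at (405,170) partly hidden by the gripper. The side view shows the beacon at (391,232) and the socket at (253,107), unobstructed. I'll get coarse positions from these, then use the wrist camera.

```bash
cat >> h.py <<'E'
def cloud(c):
    "world point per pixel from depth (perspective cams)"
    K=c["intrinsics"]; v,u=np.mgrid[:400,:640]; z=c["z_map"]
    P=np.stack([(u-K[0,2])/K[0,0]*z,-(v-K[1,2])/K[1,1]*z,-z],-1)
    W=P@rotm(c["orientation"]).T+np.array(c["position"]); W[z==0]=np.nan; return W
def rays(c,uv,fish=False):
    K=c["intrinsics"]; p=(np.atleast_2d(uv)-[K[0,2],K[1,2]])/K[0,0]
    if fish:
        t=np.linalg.norm(p,axis=1,keepdims=True); d=np.hstack([p*np.sinc(t/np.pi),np.cos(t)])
    else: d=np.hstack([p,np.ones((len(p),1))])
    return (d*[1,-1,-1])@rotm(c["orientation"]).T
def onplane(c,uv,z,fish=False):
    d=rays(c,uv,fish); o=np.array(c["position"]); return o+d*((z-o[2])/d[:,2])[:,None]
E
python3 - <<'E'
from h import *
for n,(bu,bv) in (("side",(391,232)),("scene",(335,262))):
    c=np.load(n+'1.npz'); W=cloud(c); F=c["frame"].astype(int)
    s=np.zeros((400,640),bool); s[bv-30:bv+25,bu-25:bu+25]=1
    m=s&(W[...,2]>15)
    print(n,'beacon ext',np.nanmin(W[m],0),np.nanmax(W[m],0))
    m=s&(F.min(-1)>150)&(W[...,2]>40); print(np.nanmean(W[m],0),np.argwhere(m).mean(0)[::-1], m.sum())
c=np.load('side1.npz'); W=cloud(c)
s=np.zeros((400,640),bool); s[85:130,230:275]=1
m=s&(W[...,2]>138)&(W[...,2]<150); p=W[m][:,:2].astype(np.float32); print('rim',m.sum(),cv2.minEnclosingCircle(p),np.median(W[m],0))
s[:]=0; s[70:170,200:300]=1
m=s&(abs(W[...,2]-110)<4); print('top',m.sum(),cv2.minAreaRect(W[m][:,:2].astype(np.float32)))
E
```

```text
side beacon ext [ 594.90896259 -270.30480639   18.85594519] [ 655.77157798 -192.12742123   90.09875938]
[ 626.1352552  -233.06426713   84.05206215] [392.94707521 222.13927577] 359
scene beacon ext [ 600.84287869 -406.467069     15.03482937] [ 778.28532719 -189.84331842  232.68490072]
[ 653.8999584  -258.01319573  102.70878492] [336.91919192 256.94949495] 297
rim 313 ((587.3753662109375, 224.46466064453125), 39.103973388671875) [585.68100231 221.1961527  142.82704823]
top 2685 ((586.6596069335938, 223.06362915039062), (208.6998291015625, 163.4435272216797), 71.91226959228516)
```

```bash
python3 - <<'E'
from h import *
o=r.observe()["tcp_rot"]
def look(p,f):
    r.move_ptp(p,o); r.wait(.2); c=cam("wrist"); save(c,f+'.png'); np.savez(f+'.npz',**{k:np.array(v) for k,v in c.items()})
    print(f,c["position"],c["intrinsics"][0],rotm(c["orientation"]).round(3).tolist(),r.observe()["clock"])
look([626,-233,260],'wb1')
look([586,223,320],'ws1')
E
```

```text
wb1 [ 625.88801032 -151.97231487  421.18110439] [309.70691629   0.         319.75895641] [[1.0, -0.003, 0.002], [0.002, 0.958, 0.288], [-0.003, -0.288, 0.958]] 1.2833
ws1 [586.24830744 301.19677124 481.10465475] [309.70691629   0.         319.75895641] [[1.0, 0.001, 0.003], [-0.002, 0.957, 0.289], [-0.003, -0.289, 0.957]] 3.225
```

View pics/wb1.png

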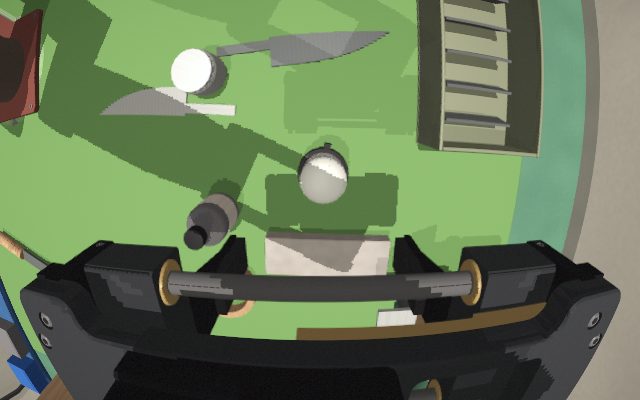

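View pics/ws1.png

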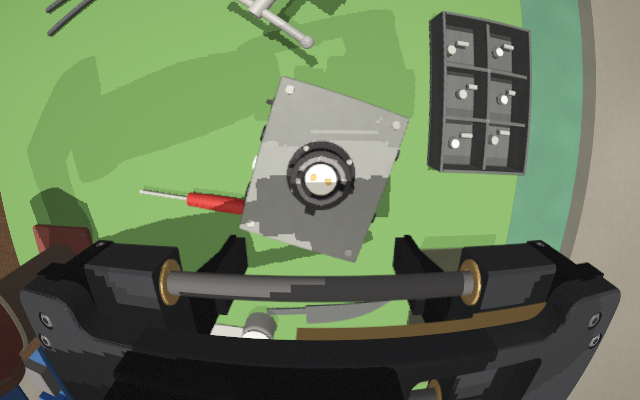

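Wrist views: the beacon is at (323,175) with one rib visible near (328,147). The socket is at (321,176) on the rotated box, with the screw boss near (310,211). Next, enlarged crops.

```bash
python3 - <<'E'
import numpy as np,cv2
a=np.load('wb1.npz')["frame"][135:215,283:363]; b=np.load('ws1.npz')["frame"][137:217,281:361]
f=lambda x:cv2.resize(np.clip(x*1.6,0,255).astype(np.uint8),(400,400),interpolation=cv2.INTER_CUBIC)
cv2.imwrite('pics/crop1.png',np.hstack([f(a),f(b)])[:,:,::-1])
E
```

```text
(no output)
```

View pics/crop1.png

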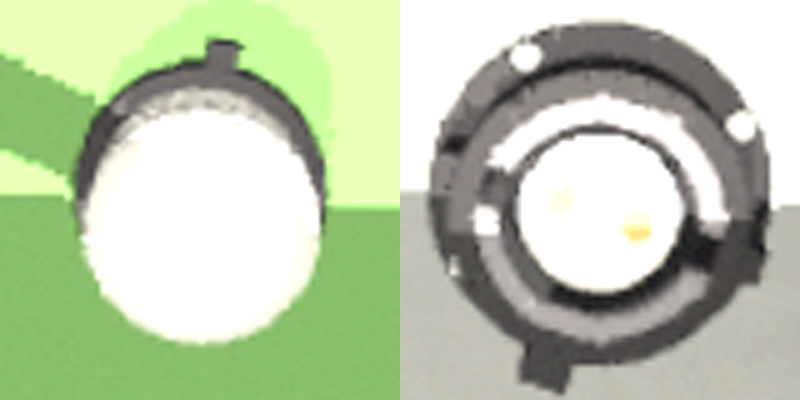

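The left crop shows one rib at crop (222,55), up and to the right of the lens centre. The right crop shows the notches at (490,185) and (700,240) and the boss at (545,365), so box +x points to about -18° in the world. Measuring from the wrist depth.

```bash
cat >> h.py <<'E'
def wcloud(c):
    v,u=np.mgrid[:400,:640]; uv=np.stack([u.ravel(),v.ravel()],1).astype(float)
    K=c["intrinsics"]; p=(uv-[K[0,2],K[1,2]])/K[0,0]; t=np.linalg.norm(p,axis=1)
    z=np.array(c["z_map"]).ravel()
    W=rays(c,uv,True)/np.cos(t)[:,None]*z[:,None]+np.array(c["position"]); W[z==0]=np.nan
    return W.reshape(400,640,3)
def circ(p):
    A=np.c_[2*p,np.ones(len(p))]; s=np.linalg.lstsq(A,(p**2).sum(1),rcond=None)[0]; return s[:2],np.sqrt(s[2]+s[:2]@s[:2])
E
cat > m.py <<'E'
from h import *
def beacon(c):
    W=wcloud(c); F=np.array(c["frame"]).astype(int); near=np.hypot(W[...,0]-626,W[...,1]+233)<60
    d=W[near&(W[...,2]>79)]; (x,y),rr=cv2.minEnclosingCircle(d[:,:2].astype(np.float32))
    print('dome',x,y,rr,np.nanmax(d[:,2]))
    col=W[near&(abs(W[...,2]-32)<5)][:,:2]; 
    rad=np.hypot(*(col-[x,y]).T); print('collar',len(col),np.percentile(rad,[5,50,95,100]))
    # collar's outer edge: boundary of the mask, by colour
    rb=col[rad>35]; 
    if len(rb): a=rb.mean(0)-[x,y]; print('rib',len(rb),rb.mean(0),np.degrees(np.arctan2(a[1],a[0])))
    return W
if __name__=='__main__':
    beacon(np.load('wb1.npz'))
    c=np.load('ws1.npz'); W=wcloud(c); near=np.hypot(W[...,0]-586,W[...,1]-223)
    m=(near<60)&(abs(W[...,2]-144)<5); p=W[m]; print('rim',m.sum(),cv2.minEnclosingCircle(p[:,:2].astype(np.float32)),np.median(p[:,2]))
    q=p[:,:2]; ch=cv2.convexHull(q.astype(np.float32))[:,0]; print('hull circ',circ(ch.astype(float)))
    m=((near<150)&(abs(W[...,2]-110)<5)).astype(np.uint8); pts=W[m>0]; print('top',cv2.minAreaRect(pts[:,:2].astype(np.float32)),np.median(pts[:,2]))
    g=np.argwhere(m); print('bbox px',g.min(0),g.max(0))
    # disc: bright centre
    m=(near<22)&(W[...,2]<140)&(W[...,2]>128); print('disc',m.sum(),W[m].mean(0))
E
python3 m.py
```

```text
dome 626.4578247070312 -231.76646423339844 59.970123291015625 386.51796715276316
collar 420 [27.21096652 31.31697113 37.06534992 40.76818835]
rib 47 [ 638.4762665  -198.20623114] 70.29676372526303
rim 1639 ((585.0361328125, 223.066162109375), 39.141361236572266) 143.12242945505682
hull circ (array([586.13738905, 224.21188743]), np.float64(34.97264075206908))
top ((585.7391967773438, 224.53570556640625), (204.39886474609375, 165.10902404785156), 72.15519714355469) 109.24385989202477
bbox px [ 76 240] [262 408]
disc 793 [585.77662624 224.2448513  135.3058234 ]
```

```bash
sed -i 's/(W\[...,2\]>79)\]/(W[...,2]>79)\&(W[...,2]<92)]/' m.py; cat > m2.py <<'E'
from m import *
c=np.load('wb1.npz'); W=beacon(c); near=np.hypot(W[...,0]-626,W[...,1]+233)<60
d=W[near&(abs(W[...,2]-80)<5)]; print(circ(cv2.convexHull(d[:,:2].astype(np.float32))[:,0].astype(float)))
col=W[near&(abs(W[...,2]-32)<3)]; h=col[np.hypot(*(col[:,:2]-[626.5,-232]).T)>30]
for p in sorted(h.round(1).tolist(),key=lambda p:-np.hypot(p[0]-626.5,p[1]+232))[:40]: print(p,end=' ')
c=np.load('side1.npz'); W=cloud(c); near=np.hypot(W[...,0]-626,W[...,1]+233)<60
d=W[near&(W[...,2]>78)&(W[...,2]<95)]; print('side dome',circ(cv2.convexHull(d[:,:2].astype(np.float32))[:,0].astype(float)))
# rib by colour in wrist: dark pixels cast on z=33
c=np.load('wb1.npz'); F=c["frame"].astype(int); m=np.zeros((400,640),bool); m[138:150,315:340]=1
m&=(F.max(-1)<110)&(F[...,1]-F[...,0]<25); uv=np.argwhere(m)[:,::-1]; P=onplane(c,uv,33,True); 
rr=np.hypot(P[:,0]-626.5,P[:,1]+232); k=rr>35; print('rib col',k.sum(),P[k].mean(0),uv[k].mean(0),uv[k].min(0),uv[k].max(0))
E
python3 m2.py
```

```text
dome 628.66357421875 -229.8253173828125 26.15744400024414 88.13850432381628
collar 420 [26.91439668 30.32039578 34.87043218 38.6243942 ]
rib 20 [ 634.29297814 -193.38531196] 81.2181308540593
(array([ 628.58602092, -229.78411796]), np.float64(26.599355274562875))
[631.4, -191.3, 32.5] [632.7, -191.6, 29.0] [637.7, -192.7, 31.3] [636.4, -192.6, 31.8] [635.2, -192.7, 31.3] [633.9, -192.7, 31.5] [631.4, -192.5, 33.2] [632.7, -192.7, 31.1] [637.7, -193.9, 31.8] [636.4, -193.9, 32.1] [635.2, -194.0, 31.1] [633.9, -193.8, 32.6] [632.7, -193.9, 32.0] [637.7, -195.1, 32.0] [631.4, -193.9, 31.6] [636.4, -195.0, 33.5] [630.1, -193.9, 32.3] [635.1, -194.9, 34.1] [633.9, -195.1, 32.4] [631.4, -195.0, 33.0] [632.7, -195.2, 31.7] [637.7, -196.5, 31.5] [630.1, -195.2, 32.0] [636.4, -196.4, 32.1] [635.2, -196.5, 31.1] [633.9, -196.4, 32.4] [632.7, -196.4, 32.4] [637.7, -197.7, 32.1] [649.2, -204.0, 31.9] [631.4, -196.4, 32.1] [630.1, -196.3, 32.9] [642.8, -200.3, 31.2] [636.5, -197.8, 31.3] [659.6, -219.4, 31.5] [635.2, -197.7, 31.8] [646.7, -203.0, 30.2] [654.4, -210.4, 31.4] [658.3, -216.8, 32.0] [656.9, -214.2, 32.0] [644.1, -201.5, 31.4] side dome (array([ 628.43085443, -231.52158831]), np.float64(26.032139870194804))
rib col 45 [ 633.59221053 -194.75182527   33.        ] [326.75555556 145.77777778] [319 143] [332 149]
```

Beacon axis is about (628.6, -230.3) with the rib at about 81°. Socket is (586, 224.3) with its x-axis at -17.9°. I'll grasp with yaw -45°, which clears the bottle; the joint-6 travel is fine for a +81° turn and then -90°.

```bash
cat >> h.py <<'E'
R0=np.array([[0,1,0],[1,0,0],[0,0,-1.]])
def ori(psi): return R.from_matrix(R.from_euler('z',psi,degrees=True).as_matrix()@R0).as_rotvec()
def st(t=''):
    o=r.observe(); M=rotm(o["tcp_rot"]); print(t,'t%.2f'%o["clock"],'p',o["position"].round(1),'psi %.1f'%np.degrees(np.arctan2(M[1,1],M[0,1])),'F',o["wrist_force"].round(1),'Mz %.2f'%o["wrist_torque"][2],'w %.1f g %.1f'%(o["width"],o["grasp_force"]),'q6 %.2f'%o["q"][5]); return o
SOCK=np.array([586.0,224.3]); AX=-17.9
E
python3 - <<'E'
from h import *
o=ori(-45); x,y=628.6,-230.3
for p,a in (([x,y,200],-45),([*SOCK,260],35.9),([*SOCK,170],-57)): print(planner.ik(p,ori(a)))
r.move_ptp([x,y,150],o); r.move_l([x,y,41],vel=120); st('at')
r.grasp(); st('grip'); r.move_l([x,y,250],vel=200); r.wait(.2); st('up')
c=cam("wrist"); np.savez('wg.npz',**{k:np.array(v) for k,v in c.items()})
cv2.imwrite('pics/wg.png',cv2.resize(np.clip(c["frame"][100:300,200:440]*1.5,0,255).astype(np.uint8),(720,600),interpolation=cv2.INTER_CUBIC)[:,:,::-1])
E
```

```text
[-4.68862575e-01  3.40198083e-01  1.42354221e+00 -4.44089210e-16
  1.37785236e+00  3.16535588e-01]
[ 2.39963646e-01  2.04829748e-01  1.47452777e+00 -4.44089210e-16
  1.46223514e+00 -3.86609556e-01]
[0.23996365 0.26610507 1.5726688  0.         1.30281878 1.23480132]
at t6.05 p [ 629.4 -230.7   42.1] psi -45.0 F [ 0.2  0.7 -0.2] Mz -0.05 w 86.9 g 0.0 q6 0.32
grip t6.72 p [ 628.7 -230.4   41.1] psi -45.0 F [ 0.2 -0.3 -0.1] Mz -0.02 w 53.1 g 30.0 q6 0.32
up t8.12 p [ 628.  -230.   248.4] psi -45.0 F [ 0.2  0.7 -1.9] Mz -0.00 w 53.3 g 30.0 q6 0.32
```

View pics/wg.png

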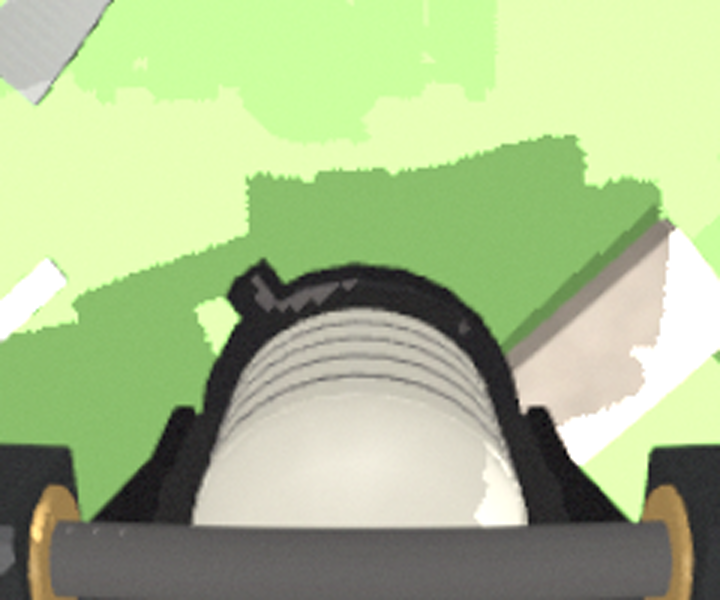

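The beacon is held upright with its rib visible at crop (255,290). I'll measure its collar and rib in the hand from the depth map.

```bash
python3 - <<'E'
from h import *
c=np.load('wg.npz'); W=wcloud(c); T=np.array([628,-230,248.4])
M=R.from_euler('z',-45,degrees=True).as_matrix()@R0
L=(W-T)@M   # tool coords
h=-L[...,2]+41  # height above underside
F=c["frame"].astype(int); rad=np.hypot(L[...,0],L[...,1])
m=(rad<46)&(h>10)&(h<37)&(L[...,0]>0); print(m.sum(),'h range',np.percentile(h[m],[1,50,99]))
top=m&(h>28)
p=L[top][:,:2]; hull=cv2.convexHull(p.astype(np.float32))[:,0]; 
a=np.degrees(np.arctan2(L[...,1],L[...,0]))
for lo in range(-80,80,8):
    k=m&(a>=lo)&(a<lo+8)
    if k.any(): print(lo,k.sum(),'rmax %.1f h %.1f'%(rad[k].max(),h[k][rad[k].argmax()]))
# collar wall points away from rib
k=m&(rad>30)&(a>-25)&(a<70)&(h<31); print('wall',k.sum(),circ(L[k][:,:2]))
k=m&(rad>30)&(a>-80)&(a<70)&(h<31)
for k in (m&(rad>35)&(a<0)&(a>-70),): print('rib',k.sum(),L[k].mean(0),np.degrees(np.arctan2(L[k][:,1].mean(),L[k][:,0].mean())),a[k].min(),a[k].max(),h[k].min(),h[k].max())
# lens top height, dome
l=(rad<20)&(h>60)&(h<110)&(F.min(-1)>90); print('dome hmax',np.percentile(h[l],[50,95,99]) if l.any() else None)
l=(rad<31)&(h>38)&(h<70)&(L[...,0]>0); print('lens',l.sum(),circ(L[l][:,:2]))
E
```

```text
2149 h range [19.9292527  31.89520173 36.34023131]
-80 54 rmax 33.3 h 30.6
-72 70 rmax 33.2 h 26.5
-64 70 rmax 33.3 h 24.2
-56 84 rmax 33.5 h 21.4
-48 116 rmax 39.6 h 21.8
-40 199 rmax 39.8 h 29.1
-32 196 rmax 39.9 h 27.7
-24 122 rmax 33.5 h 27.8
-16 127 rmax 33.4 h 32.3
-8 133 rmax 33.8 h 23.8
0 127 rmax 33.4 h 24.7
8 132 rmax 33.6 h 22.1
16 115 rmax 33.3 h 26.4
24 122 rmax 33.4 h 30.5
32 102 rmax 33.3 h 30.0
40 96 rmax 33.1 h 30.7
48 81 rmax 33.2 h 28.3
56 72 rmax 32.8 h 31.2
64 66 rmax 33.0 h 25.0
72 54 rmax 32.3 h 32.0
wall 346 (array([1.44737788, 0.06420229]), np.float64(31.562699556696007))
rib 181 [ 30.96265124 -21.48291074  11.81105801] -34.75419143204242 -42.376221914763626 -29.368395802086987 18.06519385736587 34.02693262216212
dome hmax [84.53411271 86.05237457 86.5302135 ]
lens 2121 (array([-2.26351554, -0.22313976]), np.float64(29.33436557821624))
```

Held with under 0.5 mm offset and correct height. The rib is at about 80.5° in the world, so the notch yaw is about 36.6°. Carrying it over the socket and lowering under a force guard.

```bash
python3 - <<'E'
from h import *
o=ori(36.6)
r.move_ptp([*SOCK,225],o); r.wait(.3); st('above')
c=cam("wrist"); np.savez('wn.npz',**{k:np.array(v) for k,v in c.items()})
print('hit',r.move_l([*SOCK,190],vel=60,threshold=8)); st('190')
print('hit',r.move_l([*SOCK,179],vel=25,threshold=8)); r.wait(.2); st('179')
c=cam("side"); np.savez('sn.npz',**{k:np.array(v) for k,v in c.items()})
f=lambda x,w:cv2.resize(np.clip(x*1.4,0,255).astype(np.uint8),(w,400),interpolation=cv2.INTER_CUBIC)
w=cam("wrist")
cv2.imwrite('pics/n.png',np.hstack([f(w["frame"][150:250,270:370],400),f(c["frame"][50:150,203:303],400)])[:,:,::-1])
E
```

```text
above t10.14 p [586.3 223.6 225. ] psi 36.5 F [ 0.2 -0.8 -2.3] Mz -0.00 w 53.5 g 30.0 q6 -0.40
hit False
190 t10.93 p [586.1 224.3 190.1] psi 36.6 F [ 0.6  0.2 -1.4] Mz -0.01 w 53.8 g 30.0 q6 -0.40
hit False
179 t11.72 p [586.  224.3 179.1] psi 36.6 F [ 0.3  0.5 -2.4] Mz -0.03 w 53.4 g 30.0 q6 -0.40
```

View pics/n.png

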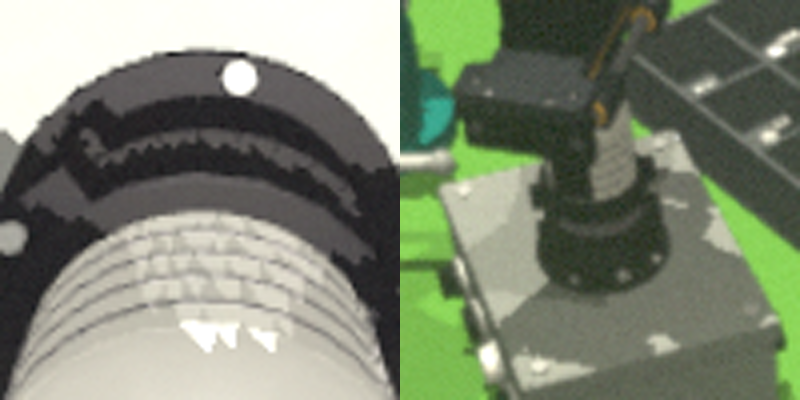

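The plug is 6 mm in with no contact force. The rib sits in line with the notch ridge, at about (85,150) on the left, and the side view shows it upright. Pushing down next.

```bash
python3 - <<'E'
from h import *
for z in (173,167,165.5):
    print('hit',r.move_l([*SOCK,z],vel=20,threshold=30)); r.wait(.2); st(z)
E
```

```text
hit False
173 t12.47 p [586.4 224.4 173.7] psi 36.6 F [-1.1  0.6  4.4] Mz 0.03 w 53.7 g 30.0 q6 -0.40
hit False
167 t13.12 p [586.5 224.4 168.5] psi 36.6 F [-2.9 -1.1 10.2] Mz 0.02 w 53.4 g 30.0 q6 -0.40
hit False
165.5 t13.57 p [586.5 224.4 167.3] psi 36.6 F [-2.6 -1.  10.2] Mz -0.02 w 53.2 g 30.0 q6 -0.40
```

Spring force matches the expected depth: about 12 N at 17.7 mm. Turning clockwise in steps, watching torque.

```bash
python3 - <<'E'
from h import *
r.move_l([*SOCK,164.8],vel=20,threshold=30); st('press')
for d in (10,30,50,70,84,90):
    r.move_l([*SOCK,164.8],ori=ori(36.6-d)); r.wait(.1); st(d)
E
```

```text
press t13.82 p [586.5 224.4 166.7] psi 36.6 F [-3.8 -0.5 10.5] Mz 0.01 w 53.6 g 30.0 q6 -0.40
10 t14.24 p [587.2 224.5 167. ] psi 26.6 F [-1.7 -0.6 10.6] Mz -0.09 w 53.5 g 30.0 q6 -0.22
30 t14.84 p [587.5 224.5 167.2] psi 6.6 F [ 0.7 -0.5 10.8] Mz -0.05 w 53.3 g 30.0 q6 0.12
50 t15.44 p [587.6 224.4 167.2] psi -13.4 F [-0.9 -1.3 11.3] Mz -0.03 w 53.3 g 30.0 q6 0.47
70 t16.04 p [587.5 224.5 167.2] psi -33.4 F [-0.7 -1.2 11. ] Mz -0.03 w 53.1 g 30.0 q6 0.82
84 t16.53 p [587.4 224.5 167.2] psi -47.4 F [-1.3 -0.9 11.5] Mz -0.11 w 53.5 g 30.0 q6 1.07
90 t16.89 p [587.4 224.6 167.2] psi -53.4 F [-1.1 -0.8 11.4] Mz -0.17 w 53.6 g 30.0 q6 1.17
```

```bash
python3 - <<'E'
from h import *
for d in (92,94,95.5,97):
    r.move_l([*SOCK,164.8],ori=ori(36.6-d)); r.wait(.15); o=st(d)
    if abs(o["wrist_torque"][2])>.35: break
for z in (163.8,162.8,161.8):
    r.move_l([*SOCK,z],vel=15,ori=ori(36.6-d)); r.wait(.3); o=st(z)
    if o["wrist_force"][2]>17: break
E
```

```text
92 t17.29 p [587.4 224.6 167.2] psi -55.4 F [ 0.   0.2 10.3] Mz -0.04 w 53.3 g 30.0 q6 1.21
94 t17.69 p [587.  224.9 167.1] psi -57.4 F [-2.9  0.2 11.4] Mz 0.05 w 53.4 g 30.0 q6 1.24
95.5 t18.09 p [586.6 225.1 167.1] psi -58.9 F [-3.3  0.7 12.7] Mz 0.15 w 53.3 g 30.0 q6 1.27
97 t18.49 p [586.3 225.2 167.1] psi -60.3 F [-4.8  1.4 12.7] Mz 0.59 w 53.8 g 30.0 q6 1.29
163.8 t19.04 p [586.4 225.3 167. ] psi -60.3 F [-5.9  0.2 16.5] Mz 0.55 w 53.2 g 30.0 q6 1.29
162.8 t19.59 p [586.5 225.4 166.8] psi -60.3 F [-8.2 -0.3 21.1] Mz 0.61 w 53.5 g 30.0 q6 1.29
```

The end stop was felt (0.6 Nm) and height no longer changes as force rises, so the collar looks to be on the rim. Checking by camera.

```bash
python3 - <<'E'
from h import *
o=st(); w=cam("wrist"); c=cam("side"); s=cam("scene")
W=wcloud(w); dx=W[...,0]-SOCK[0]; dy=W[...,1]-SOCK[1]; rad=np.hypot(dx,dy); a=np.degrees(np.arctan2(dy,dx)); Z=W[...,2]
k=(rad<36)&(rad>29)&(Z>150)&(Z<165); print('collar top',k.sum(),np.median(Z[k]), np.percentile(Z[k],[10,90]))
k=(rad>36)&(rad<41)&(Z>147)&(Z<163); print('rib',k.sum(),np.degrees(np.arctan2(dy[k].mean(),dx[k].mean())),Z[k].max())
k=(rad<36)&(abs(W[...,2]-110)<40); 
k=(rad>45)&(rad<80)&(abs(Z-110)<6); print('box top ref',np.median(Z[k]))
f=lambda x:cv2.resize(np.clip(x*1.5,0,255).astype(np.uint8),(400,400),interpolation=cv2.INTER_CUBIC)
cv2.imwrite('pics/end.png',np.hstack([f(w["frame"][150:250,270:370]),f(c["frame"][65:145,213:293])])[:,:,::-1])
E
```

```text
t19.59 p [586.5 225.4 166.8] psi -60.3 F [-8.2 -0.3 21.1] Mz 0.61 w 53.5 g 30.0 q6 1.29
collar top 1352 157.74288677790764 [154.58881639 158.6597898 ]
rib 162 64.83446891844723 159.70692722206869
box top ref 109.25132378555031
```

View pics/end.png

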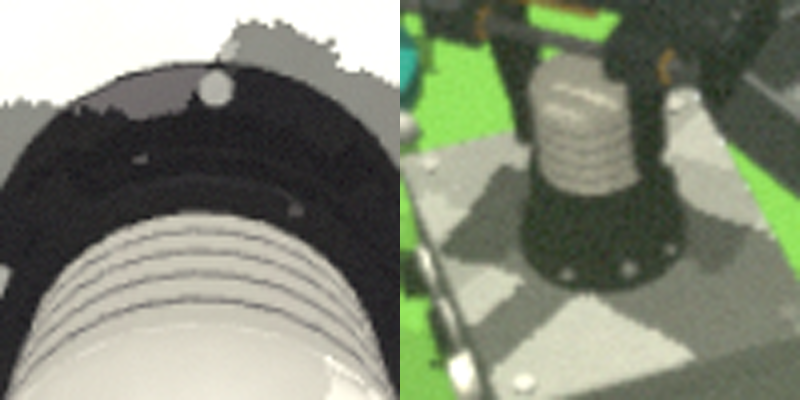

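```bash
python3 - <<'E'
from h import *
r.move_l([*SOCK,162.2],vel=15,ori=ori(36.6-97)); r.wait(.3); st('a'); r.wait(1.2); o=st('b')
if o["wrist_force"][2]>15 and o["wrist_torque"][2]>.3: print(ticket.sign_off())
E
```

```text
a t20.29 p [586.6 225.4 166.8] psi -60.3 F [-9.7 -0.4 23.1] Mz 0.62 w 53.4 g 30.0 q6 1.29
b t21.49 p [586.6 225.4 166.8] psi -60.3 F [-8.8 -1.6 22.6] Mz 0.57 w 53.6 g 30.0 q6 1.29
the job is handed in; nothing more can be done
None
```

The beacon is in its socket, turned clockwise to the end stop (about 0.6 Nm felt there) and still gripped and pressed down on the rim with about 23 N, steady over the last second; I handed the job in at 21.5 s.

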